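Refit the filter-bay cover and lock its quarter-turn stud

ROBOT

A 6-joint arm with a two-finger parallel gripper is mounted at the origin on the work surface. World frame = base frame: x ahead of the robot, y to its left, z up, the work surface at z = 0. Lengths are in m, angles in rad, forces in N, time in s.
With the tool pointing down it reaches from about 0.25 to 0.775 m from the base axis. Payload 4 kg.
Tool frame: the origin (TCP) lies on the centre line of the jaws, within the pads' length; the fingertips stand 22 mm ahead of it and the grasp point (between the pads) lies 3 mm ahead of it; z points along the fingers, y is the direction in which the jaws open and shut (so a half turn about z gives the same grasp; the last joint's range is limited). The gripper opens to 94 mm and grips with 3 to 60 N. Pads are 16 mm wide; open, the fingers measure 119 mm over their backs; the gripper's body (75 mm by 177 mm) begins 78 mm behind the grasp point.
Start: joints at [-1.391, 0.087, 1.371, -0, 1.684, -0.103], TCP at [0.153, -0.528, 0.228] pointing down, gripper open.
Joint ranges: [-3.1, 3.1], [-0.76, 2.03], [0.27, 2.55], [-1.08, 4.22], [0.17, 2.65], [-2.57, 2.57]. Speed limits (rad/s): [2.79, 2.79, 3.14, 3.14, 3.14, 3.14].

INTERFACE

Orientations are given as [roll, pitch, yaw] about the fixed x, y, z axes, in that order (R = Rz(yaw) Ry(pitch) Rx(roll)).
In Python, from bench import robot gives the robot as it stands. The module is installed in compiled form; this text tells all that it offers.
- The arm moves only by the shell command python3 -m inch 'ROWS'. ROWS is JSON, a list of rows, each an object with "linear": the shift along the world's x, y, z scaled (see below), a list of three; "twist": the turn about the world's z scaled (see below); "gripper": the opening, from 0 (shut) to 1 (fully open). In form: [{"linear": [x, y, z], "twist": twist, "gripper": gripper}, ...]. A call has 1 to 10 rows; each row is the pose to reach, as a shift and turn from the pose commanded when the call began; what a row does not reach only later rows make up. The controller multiplies each number of a shift by 0.1 m and each number of a turn by 60 degrees. A row lasts 1/12 s, in which the tool goes at most 41.7 mm and 7.16 degrees, less where a joint would pass 70% of its speed; a pose out of reach is approached as far as the arm can. A call with a number of a shift or a turn outside -1 to 1 is refused whole. A call with a gripper value outside its range is refused whole. The fingers move at their own pace and stop on an object; the grip force is fixed at half the most. Time passes only in rows, so rows that repeat a pose let the fingers close. It gives the time, the measured TCP pose, the force and the opening at its end, in the units of the state.
- robot.get_obs(): the state, without advancing time (a new reading comes with each control period).
- robot.snapshot(name): name is "side" or "top"; returns a dict with "image" (384x512x3 uint8, red, green, blue), "depth" (384x512 float32, m along the optical axis (not along the pixel's ray), 0 where there is no reading), "mtx" (3x3 intrinsics, pixels), "rvec" (rotation vector, rad) and "tvec" (3), from world to camera coordinates, as OpenCV has them. Camera axes: x right, y down, z forward; pixel columns grow to the right and rows downward; lengths in m; the calibration is good to about 2 mm. A picture is of the moment at which its call begins.
- robot.close_job(): hands the job in, once; it reports no verdict.
The state is a dict: "time": time; "joint_positions": joint angles; "qvel": joint speeds; "joint_torque": joint torques, N m; "tool_pos": TCP position; "ee_rot": TCP orientation; "wrist_force": force on the tool from outside, world axes, zero at the start; "wrist_torque": the same for the moment, N m; "width": finger opening in m.
Only numpy, scipy, OpenCV 4.12 (cv2) and the standard library are available. Lean on these libraries where they do the work, as an engineer would, in place of code of your own. Each camera call takes 0.05 s, during which the arm holds its last target.

TASK

Put the loose service cover back into the open filter bay on top of the bench instrument, with its stud over the slotted receptacle in the bay, so that it lies fully home in its recess. Then push the cover's sprung stud in and turn it a quarter turn clockwise until it locks and stays down by itself, working gently: feel for the slot, whose angle is not exact, instead of forcing the stud down on it. Leave the other things on the bench where they are.

Things in the scene. Friction and masses are not known exactly. Their poses are not given: they have to be found in the camera images.
- instrument: White fixed bench instrument, a low box 290 (x) by 170 (y) by 80 mm high; origin at the centre of its underside, z up. Its front with display and knob looks to its own -x. In its top is the open filter bay, a recess 203 (x) by 103 (y) mm centred on the origin, with a ledge all round 12 mm below the top.
- bay (a point): Centre of the bay at ledge height, 68 mm above the instrument's underside; axes as the instrument's. The cover is fully home when its origin is at this point and its x axis points as the instrument's (1.5 mm play on each side).
- receptacle_axis (a point): Where the stud goes: centre of the steel receptacle in the bay, at ledge height, 68 mm from the bay's centre towards -x; axes as the instrument's. Its rigid top face is 1.5 mm higher, with a slot 7.5 mm wide for the stud's cross pin. The slot runs along the instrument's x only roughly: its angle lies within 0.6 rad either way, differs each time and is not reported.
- cover: White loose cover, a shallow upside-down tray 200 (x) by 100 (y) by 12 mm, 0.3 to 0.5 kg in all; origin at the centre of its lower edge plane, z up. Starts flat on the bench, right way up. The captive stud sits at x = -68 mm on it. Home, its top is flush with the instrument's top.
- ridge (a point): Centre of the top of the grey lift ridge in the middle of the cover, 38 mm above the cover's origin; axes as the cover's. The ridge is 50 (x) by 12 (y) mm and rises 26 mm from the cover's top face: the place to grip and carry the cover.
- stud: The captive sprung quarter-turn stud on the cover: wing, flange, shaft and, under the cover, a cross pin 35 mm long and 4 mm thick in line with the wing. Origin on its axis, level with the cover's top face when the stud is out; z up, x along the wing.
- stud_push (a joint): How far the stud is pushed in, m: 0 out, most 0.0135. Spring: 3 N at 0, 9 N fully in. Cover home, the pin lands on the receptacle at 0.0015 unless in line with the slot (within about 0.12 rad). More than 0.0115 in, it can turn, clockwise only: a quarter to the lock, a firm stop some 0.15 rad later. Let go at the lock it springs back to about 0.0093 and stays; sooner, it comes out or hangs at 0.0115.
- stud_turn (a joint): Angle of the stud against the cover, rad, growing clockwise seen from above; 0 = wing along the cover's x axis. The cross pin is in line with the wing. Starts between -0.85 and -0.7; some friction holds it where it is left. The slot is met between -0.6 and 0.6 and the lock lies about 1.57 beyond that angle. Stud and slot are alike after half a turn.
- stud_head (a point): Centre of the top of the stud's grey wing, on the stud's axis; x axis along the wing, z up. Wing 34 mm long, 12 thick, 24 high, on a round flange 38 mm across, 4 thick, whose upper face is 24 mm below this point; fingers gripping the wing may bear on the flange. Stud out: this point is 42.5 mm above the cover's top face and the flange's underside 14.5 mm above it.
- tube_rack: White rack of capped tubes, 70 by 130 by 79 mm, loose bystander; origin under its centre.
- reagent: Small bottle with a blue cap, 56 mm across, 95 mm high, loose bystander; origin under its centre.
- well_plate: Flat white plate of small wells, 85 by 127 by 14 mm, loose bystander; origin under its centre.
- amber_jar: Amber jar with a black lid, 60 mm across, 85 mm high, loose bystander; origin under its centre.
- beaker: Glass beaker, 70 mm across, 90 mm high, loose bystander; origin under its centre.
- tip_box: Grey closed box, 85 by 60 by 45 mm, loose bystander; origin under its centre.
- spatula: Steel spatula 160 mm long, lying flat, loose bystander; origin under its middle.
Mind the look-alikes: they are no part of the job. What is shaped like the cover but pink or purple is not meant.

How it is judged:
By the outcome, as a careful person would: the job done as asked, in the order asked, and still so for the second after the job is handed in, with the robot touching nothing.
It also fails if it takes over 72 s, if anything falls off the work surface, if the arm or the gripper's body presses on something with over 40 N, if the wrist force passes 120 N, or if a joint passes its speed limit or range.

## Working session

There is one attempt and no reset: what is moved stays moved. The work goes in short steps, Python scripts to look and compute and a shell command to move; the robot and the scene stay as the last step left them, time stands still between calls to the robot, and variables do not carry over. Pictures are saved under pics/ and viewed, and the job is handed in when it is done.

```bash
mkdir -p pics; cat > h.py <<'E'
import numpy as np,cv2
from bench import robot
def snap(n,f):
    s=robot.snapshot(n); cv2.imwrite('pics/'+f,cv2.cvtColor(s['image'],cv2.COLOR_RGB2BGR)); np.savez('pics/'+f[:-4]+'.npz',**{k:s[k] for k in s}); return s
def cloud(s):
    d=s['depth'].astype(float);K=s['mtx'];R=cv2.Rodrigues(np.array(s['rvec'],float))[0];t=np.array(s['tvec'],float).reshape(3)
    v,u=np.mgrid[:d.shape[0],:d.shape[1]]
    P=np.stack([(u-K[0,2])/K[0,0]*d,(v-K[1,2])/K[1,1]*d,d],-1)
    W=(P-t)@R; W[d<=0]=np.nan
    return W
def ray(s,u,v,z):
    K=s['mtx'];R=cv2.Rodrigues(np.array(s['rvec'],float))[0];t=np.array(s['tvec'],float).reshape(3)
    c=-R.T@t; d=R.T@np.array([(u-K[0,2])/K[0,0],(v-K[1,2])/K[1,1],1]); return c+d*(z-c[2])/d[2]
E
python3 - <<'E'
from h import *
for n in('top','side'):
    s=snap(n,n+'0.png');R=cv2.Rodrigues(np.array(s['rvec'],float))[0];print(n,s['mtx'].tolist(),(-R.T@np.array(s['tvec'],float).reshape(3)))
print(robot.get_obs())
E
```

```text
top [[437.91182695334845, 0.0, 248.5310649734804], [0.0, 437.91182695334845, 191.56384736216373], [0.0, 0.0, 1.0]] [ 0.31190635 -0.07081684  1.713252  ]
side [[377.35938045174396, 0.0, 257.6883166606517], [0.0, 377.35938045174396, 187.3869231672372], [0.0, 0.0, 1.0]] [ 0.30637941 -1.09413514  1.17598568]
{'time': 0.1, 'joint_positions': array([-1.39109688e+00,  8.78813242e-02,  1.37208508e+00,  5.25172415e-06,
        1.68360938e+00, -1.03063209e-01]), 'qvel': array([-0.00102418, -0.00111912, -0.00373029, -0.00217726, -0.00014216,
       -0.00052447]), 'joint_torque': array([ 3.79781588e-03, -3.41248691e+01, -3.03303230e+01,  7.18005700e-02,
        3.03873082e-02, -1.05392255e-04]), 'tool_pos': array([ 0.15339113, -0.52770877,  0.22643021]), 'ee_rot': array([-3.13962058e+00, -2.09218137e-04,  2.82763035e-01]), 'wrist_force': array([ 0.66662651,  0.67967163, -0.18375988]), 'wrist_torque': array([-0.06258574,  0.0399985 , -0.01456291]), 'width': 0.09400794197326988}
```

View pics/top0.png

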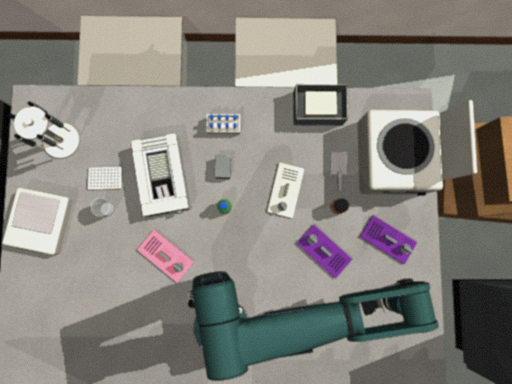

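View pics/side0.png

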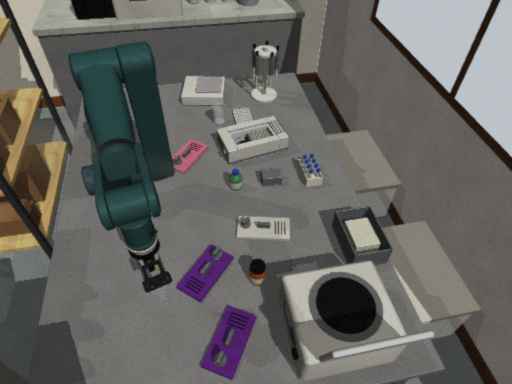

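```bash
python3 - <<'E'
import cv2
a=cv2.imread('pics/top0.png')
x=cv2.resize(a[125:225,120:200],None,fx=5,fy=5,interpolation=cv2.INTER_CUBIC)
y=cv2.resize(a[155:225,255:315],None,fx=6,fy=6,interpolation=cv2.INTER_CUBIC)
import numpy as np
y=cv2.copyMakeBorder(y,0,500-y.shape[0],0,0,cv2.BORDER_CONSTANT)
cv2.imwrite('pics/z0.png',np.hstack([x,y]))
E
python3 - <<'E'
from h import *
s=dict(np.load('pics/top0.npz'));W=cloud(s)
def rect(m):
    v,u=np.nonzero(m);p=W[v,u];r=cv2.minAreaRect(p[:,:2].astype(np.float32));print(len(p),r,cv2.boxPoints(r).tolist());return p
sub=np.zeros(W.shape[:2],bool);sub[125:225,120:200]=1
z=W[...,2]
p=rect(sub&(z>.072)&(z<.09)); print(np.percentile(p[:,2],[10,50,90]))
sub[:]=0;sub[155:225,255:315]=1
p=rect(sub&(z>.007)&(z<.05)); print(np.percentile(p[:,2],[10,50,90]))
p=rect(sub&(z>.025)&(z<.07)); 
for q in p: print(q.round(3))
E
```

```text
2014 ((0.5775046348571777, 0.23532576858997345), (0.292702317237854, 0.17136365175247192), 10.767123222351074) [[0.417723149061203, 0.2921581566333771], [0.44973692297935486, 0.12381142377853394], [0.7372860908508301, 0.17849338054656982], [0.7052723169326782, 0.34684011340141296]]
[0.07410339 0.07902448 0.08373431]
1219 ((0.5324968099594116, -0.24598252773284912), (0.230852872133255, 0.26825958490371704), 88.72113037109375) [[0.39582425355911255, -0.3583866059780121], [0.6640170216560364, -0.3643738031387329], [0.6691693663597107, -0.13357844948768616], [0.40097659826278687, -0.12759125232696533]]
[0.00809223 0.01217942 0.01981671]
103 ((0.4980127215385437, -0.23694254457950592), (0.03181563690304756, 0.10854166746139526), 83.67346954345703) [[0.44231945276260376, -0.2467731237411499], [0.5502001047134399, -0.2587338387966156], [0.5537059903144836, -0.22711196541786194], [0.44582533836364746, -0.21515125036239624]]
[ 0.55  -0.249  0.03 ]
[ 0.55  -0.253  0.032]
[ 0.55  -0.257  0.027]
[ 0.545 -0.249  0.036]
[ 0.544 -0.252  0.043]
[ 0.545 -0.256  0.038]
[ 0.54  -0.248  0.044]
[ 0.54  -
[... 1498 characters left out ...]
32  0.046]
[ 0.458 -0.235  0.051]
[ 0.458 -0.238  0.055]
[ 0.456 -0.218  0.029]
[ 0.456 -0.221  0.032]
[ 0.456 -0.225  0.03 ]
[ 0.456 -0.229  0.034]
[ 0.454 -0.231  0.053]
[ 0.454 -0.234  0.058]
[ 0.454 -0.239  0.052]
[ 0.455 -0.243  0.046]
[ 0.456 -0.248  0.033]
[ 0.452 -0.218  0.026]
[ 0.452 -0.225  0.031]
[ 0.453 -0.23   0.026]
[ 0.451 -0.232  0.04 ]
[ 0.45  -0.235  0.051]
[ 0.45  -0.239  0.053]
[ 0.451 -0.242  0.051]
[ 0.451 -0.247  0.048]
[ 0.448 -0.221  0.032]
[ 0.449 -0.226  0.027]
[ 0.448 -0.229  0.031]
[ 0.449 -0.233  0.029]
[ 0.447 -0.235  0.05 ]
[ 0.447 -0.239  0.046]
[ 0.447 -0.243  0.046]
[ 0.445 -0.226  0.026]
[ 0.444 -0.229  0.031]
[ 0.444 -0.236  0.043]
[ 0.444 -0.24   0.036]
```

View pics/z0.png

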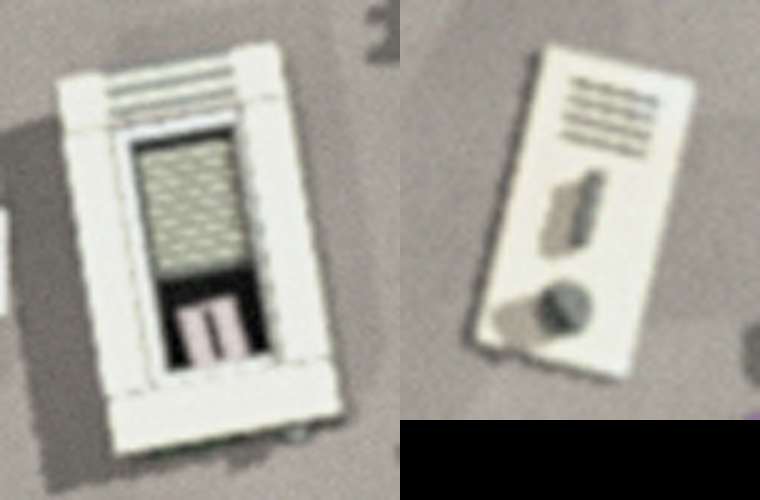

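```bash
cat > fit.py <<'E'
from h import *
from scipy.optimize import minimize
SS=8
def box(L,Wd,z0,z1): return np.array([[a*L/2,b*Wd/2,z] for a in(-1,1) for b in(-1,1) for z in(z0,z1)])
def proj(s,P): return cv2.projectPoints(P.astype(float),np.array(s['rvec'],float),np.array(s['tvec'],float),np.array(s['mtx'],float),None)[0][:,0]
def place(P,x,y,a):
    c,t=np.cos(a),np.sin(a); return np.stack([x+c*P[:,0]-t*P[:,1],y+t*P[:,0]+c*P[:,1],P[:,2]],1)
def render(s,P,roi):
    u0,u1,v0,v1=roi
    p=proj(s,P); h=cv2.convexHull(((p-[u0,v0]+.5)*SS*16).astype(np.float32)).astype(np.int32)
    im=np.zeros(((v1-v0)*SS,(u1-u0)*SS),np.uint8);cv2.fillPoly(im,[h],255,shift=4)
    return cv2.resize(im,(u1-u0,v1-v0),interpolation=cv2.INTER_AREA)/255.
def fit(s,soft,P,roi,x0,w=1.0):
    f=lambda q:((w*(render(s,place(P,*(q*[.01,.01,.05])),roi)-soft)**2)).sum()
    q0=np.array(x0)/[.01,.01,.05];sim=np.vstack([q0]+[q0+d for d in np.eye(3)*.6])
    r=minimize(f,q0,method='Nelder-Mead',options=dict(xatol=1e-3,fatol=1e-3,initial_simplex=sim,maxiter=600));return r.x*[.01,.01,.05],r.fun,f(q0)
E
python3 - <<'E'
from fit import *
import sys
for n,roi in(('top',(255,315,155,225)),('side',(225,305,205,250))):
    s=dict(np.load(f'pics/{n}0.npz'));a=s['image'].astype(float);u0,u1,v0,v1=roi
    g=a[v0:v1,u0:u1].mean(-1);bg=np.median(g);print(n,bg,np.percentile(g,[50,80,90,97]))
    cv2.imwrite(f'pics/g_{n}.png',cv2.resize(g.astype(np.uint8),None,fx=7,fy=7,interpolation=cv2.INTER_NEAREST))
E
```

```text
top 159.66666666666666 [159.66666667 205.06666667 230.66666667 233.33333333]
side 111.0 [111.         149.33333333 170.33333333 175.        ]
```

```bash
python3 - <<'E'
import cv2,numpy as np
x=cv2.imread('pics/side0.png');cv2.imwrite('pics/zs.png',np.vstack([cv2.resize(x[110:170,205:300],None,fx=7,fy=5*1.4,interpolation=cv2.INTER_CUBIC)]))
E
```

```text
(no output)
```

View pics/zs.png

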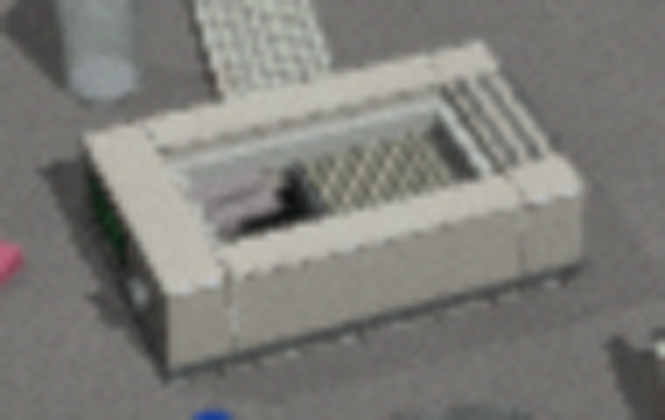

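View pics/g_side.png

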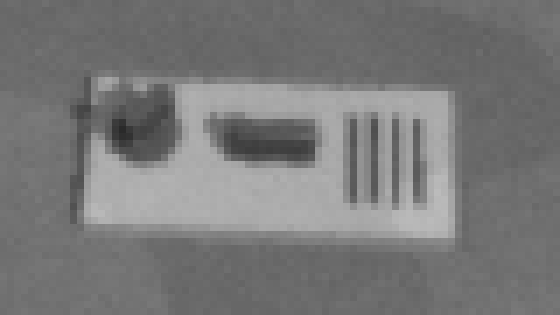

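```bash
python3 - <<'E'
from fit import *
def over(s,Ps,roi,f):
    u0,u1,v0,v1=roi;k=7
    im=cv2.cvtColor(cv2.resize(s['image'][v0:v1,u0:u1],None,fx=k,fy=k,interpolation=cv2.INTER_NEAREST),cv2.COLOR_RGB2BGR)
    for P,c in Ps:
        p=((proj(s,P)-[u0,v0]+.5)*k).astype(int); cv2.polylines(im,[p.reshape(-1,1,2)],True,c,1)
    cv2.imwrite(f,im)
def rc(L,Wd,z): return np.array([[-L/2,-Wd/2,z],[L/2,-Wd/2,z],[L/2,Wd/2,z],[-L/2,Wd/2,z]])
for n,roi,lo,hi in(('top',(255,315,155,225),160,230),('side',(225,305,205,250),111,170)):
    s=dict(np.load(f'pics/{n}0.npz'));a=s['image'].astype(float);u0,u1,v0,v1=roi
    g=a[v0:v1,u0:u1].mean(-1);soft=np.clip((g-lo)/(hi-lo),0,1)
    # ignore interior
    for z0 in(0.012,0.0):
        q,e,e0=fit(s,soft,box(.2,.1,z0,.012),roi,[.528,-.25,-.25]);print('cover',n,z0,q.round(4),e,e0)
        # robust: reweight - drop interior holes
        m=render(s,place(box(.185,.085,z0,.012),*q),roi)>.5
        s2=soft.copy();s2[m]=1
        q,e,e0=fit(s,s2,box(.2,.1,z0,.012),roi,q);print('   ',q.round(4),e)
        if z0>0: over(s,[(place(rc(.2,.1,.012),*q),(0,0,255)),(place(rc(.05,.012,.038),*q),(255,0,0))],roi,f'pics/oc_{n}.png')
for n,roi in(('top',(120,205,120,230)),('side',(205,300,105,175))):
    s=dict(np.load(f'pics/{n}0.npz'));u0,u1,v0,v1=roi;W=cloud(s)[v0:v1,u0:u1];z=W[...,2]
    inb=(abs(W[...,0]-.5775)<.17)&(abs(W[...,1]-.235)<.14)
    for lo in(.03,.05,.065):
        m=((z>lo)&(z<.1)&inb).astype(np.uint8)
        c=max(cv2.findContours(m,0,1)[0],key=cv2.contourArea);mm=np.zeros_like(m);cv2.drawContours(mm,[c],-1,1,-1)
        q,e,e0=fit(s,mm.astype(float),box(.29,.17,lo,.08),roi,[.5775,.235,.188]);print('inst',n,lo,q.round(4),e,e0)
    over(s,[(place(rc(.29,.17,.08),*q),(0,0,255)),(place(rc(.203,.103,.08),*q),(255,0,0))],roi,f'pics/oi_{n}.png')
E
```

```text
cover top 0.012 [ 0.5275 -0.2505 -0.2404] 303.32767130381563 306.71614606626963
    [ 0.5275 -0.2505 -0.2404] 20.218260872976643
cover top 0.0 [ 0.528  -0.2508 -0.2432] 305.43691500129466 309.8799819535657
    [ 0.5276 -0.2507 -0.2422] 21.54396503699519
cover side 0.012 [ 0.5256 -0.2483 -0.241 ] 290.2024490481144 304.536510132834
    [ 0.5256 -0.2483 -0.241 ] 27.85918880999629
cover side 0.0 [ 0.5262 -0.2456 -0.2462] 318.41458753461563 360.6962385293438
    [ 0.5262 -0.2456 -0.2448] 49.064524622653586
inst top 0.03 [0.5765 0.2352 0.1877] 54.51129565551711 62.09882352941176
inst top 0.05 [0.5764 0.2355 0.1893] 56.4082122260669 66.70188389081123
inst top 0.065 [0.5771 0.2355 0.1898] 34.72416762783545 40.828819684736644
inst side 0.03 [0.5742 0.2376 0.1897] 40.73688581314879 76.39335640138408
inst side 0.05 [0.5744 0.2375 0.1861] 44.98557477893118 77.3761630142253
inst side 0.065 [0.5751 0.2375 0.1842] 30.162722029988466 55.94386774317571
```

```bash
python3 - <<'E'
import cv2,numpy as np
A=[cv2.imread(f'pics/{n}.png') for n in('oc_top','oi_top')]
h=max(a.shape[0] for a in A)
o=np.hstack([cv2.copyMakeBorder(a,0,h-a.shape[0],0,0,0) for a in A]);print(o.shape)
cv2.imwrite('pics/o1.png',cv2.resize(o,None,fx=.75,fy=.75,interpolation=cv2.INTER_AREA))
E
```

```text
(770, 1015, 3)
```

View pics/o1.png

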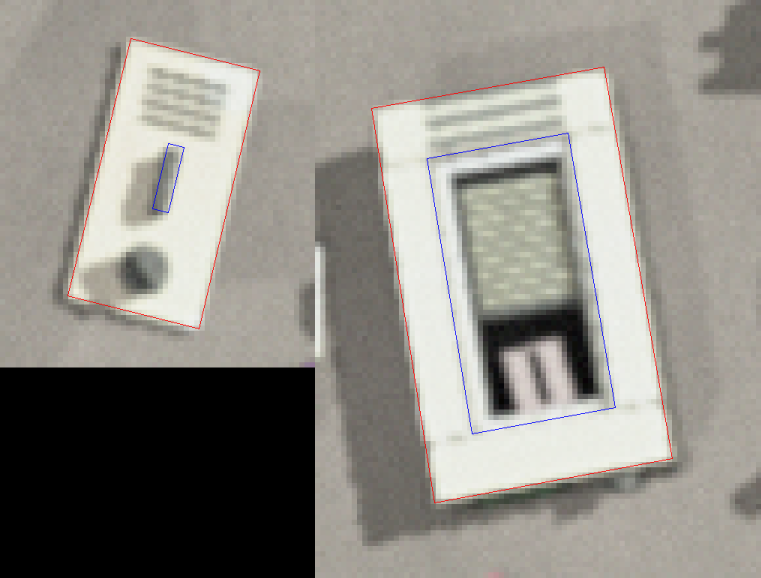

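View pics/oi_side.png

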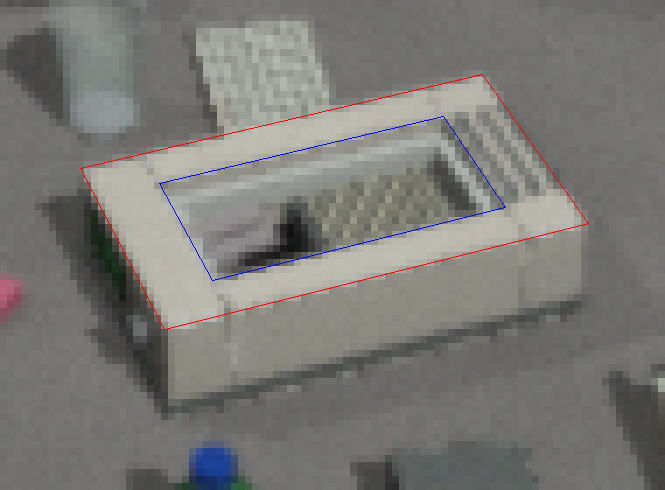

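View pics/oc_side.png

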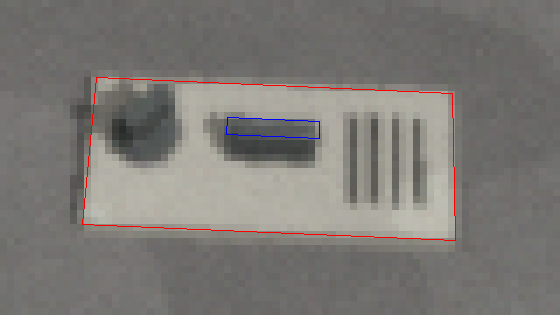

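```bash
python3 -m inch '[{"linear":[0.4,0.3,0],"twist":-0.1,"gripper":1},{"linear":[0.7,0.5,0],"twist":-0.2,"gripper":1},{"linear":[1,0.75,0],"twist":-0.3,"gripper":1}]'
python3 -m inch '[{"linear":[0.35,0.25,0],"twist":-0.1,"gripper":1},{"linear":[0.7,0.5,0],"twist":-0.2,"gripper":1},{"linear":[1,0.75,0],"twist":-0.2,"gripper":1}]'
python3 -m inch '[{"linear":[0.35,0.25,0],"twist":0,"gripper":1},{"linear":[0.7,0.5,0],"twist":0,"gripper":1},{"linear":[1,0.75,0],"twist":0,"gripper":1}]'
python3 -m inch '[{"linear":[0.35,0.25,0],"twist":0,"gripper":0.6},{"linear":[0.73,0.54,0],"twist":0,"gripper":0.6},{"linear":[0.73,0.54,0],"twist":0,"gripper":0.6},{"linear":[0.73,0.54,0],"twist":0,"gripper":0.6}]'
```

```text
time: 0.35
tool_pos: [0.254, -0.4525, 0.2266]
ee_rot: [-3.14, 0.0, -0.039]
wrist_force: [0.6, -0.7, 0.1]
width: 0.0941
time: 0.6
tool_pos: [0.3538, -0.3775, 0.2269]
ee_rot: [-3.141, 0.0, -0.245]
wrist_force: [1.1, -0.3, -0.3]
width: 0.0942
time: 0.85
tool_pos: [0.4539, -0.3023, 0.2269]
ee_rot: [-3.142, 0.001, -0.241]
wrist_force: [0.5, -0.6, 0.2]
width: 0.0941
time: 1.18
tool_pos: [0.5271, -0.2477, 0.2263]
ee_rot: [-3.141, 0.002, -0.236]
wrist_force: [-0.2, 0.2, -0.0]
width: 0.0706
```

```bash
python3 -m inch '[{"linear":[0,-0.015,-0.4],"twist":-0.005,"gripper":0.6},{"linear":[0,-0.015,-0.8],"twist":-0.005,"gripper":0.6},{"linear":[0,-0.015,-1],"twist":-0.005,"gripper":0.6}]'
python3 -m inch '[{"linear":[0,0,-0.4],"twist":0,"gripper":0.5},{"linear":[0,0,-0.6],"twist":0,"gripper":0.5},{"linear":[0,0,-0.6],"twist":0,"gripper":0.5}]'
python3 - <<'E'
from h import *
s=snap('side','s1.png');a=cv2.imread('pics/s1.png')[180:280,210:330];cv2.imwrite('pics/s1z.png',cv2.resize(a,None,fx=6,fy=6,interpolation=cv2.INTER_CUBIC))
E
```

```text
time: 1.43
tool_pos: [0.5222, -0.2515, 0.1225]
ee_rot: [-3.141, 0.007, -0.248]
wrist_force: [-0.3, 0.8, -0.9]
width: 0.0566
time: 1.68
tool_pos: [0.5203, -0.2505, 0.0609]
ee_rot: [-3.139, 0.013, -0.248]
wrist_force: [0.0, 0.3, -1.0]
width: 0.0468
```

View pics/s1z.png

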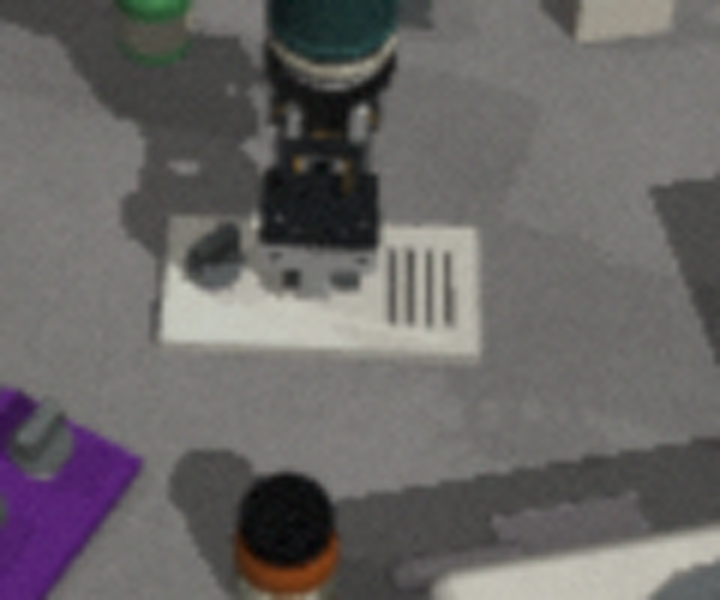

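```bash
python3 -m inch '[{"linear":[0.05,0,-0.1],"twist":0,"gripper":0.4},{"linear":[0.05,0.01,-0.2],"twist":0,"gripper":0.4},{"linear":[0.05,0.01,-0.2],"twist":0,"gripper":0.4},{"linear":[0.05,0.01,-0.2],"twist":0,"gripper":0.4}]'
```

```text
time: 2.07
tool_pos: [0.5308, -0.2506, 0.0479]
ee_rot: [3.141, -0.0, -0.246]
wrist_force: [0.2, -0.7, 0.5]
width: 0.0375
```

```bash
python3 -m inch '[{"linear":[-0.04,0.01,-0.05],"twist":0.005,"gripper":0.4},{"linear":[-0.04,0.01,-0.05],"twist":0.005,"gripper":0.4},{"linear":[-0.04,0.01,-0.05],"twist":0.005,"gripper":0.4}]'
```

```text
time: 2.32
tool_pos: [0.5264, -0.2493, 0.0427]
ee_rot: [3.141, -0.0, -0.241]
wrist_force: [0.2, 0.2, -0.2]
width: 0.0375
```

```bash
python3 -m inch '[{"linear":[0,0,-0.06],"twist":0,"gripper":0.4},{"linear":[0,0,-0.06],"twist":0,"gripper":0.2},{"linear":[0,0,-0.06],"twist":0,"gripper":0},{"linear":[0,0,-0.06],"twist":0,"gripper":0},{"linear":[0,0,-0.06],"twist":0,"gripper":0},{"linear":[0,0,-0.06],"twist":0,"gripper":0},{"linear":[0,0,-0.06],"twist":0,"gripper":0}]'
```

```text
time: 2.9
tool_pos: [0.5268, -0.2487, 0.0365]
ee_rot: [-3.14, -0.0, -0.241]
wrist_force: [1.7, 2.5, 0.5]
width: 0.0117
```

```bash
python3 -m inch '[{"linear":[0,0,0.1],"twist":0,"gripper":0},{"linear":[0,0,0.3],"twist":0,"gripper":0},{"linear":[0,0,0.6],"twist":0,"gripper":0},{"linear":[0,0,1],"twist":0,"gripper":0}]'
python3 -m inch '[{"linear":[0,0.1,0.3],"twist":0,"gripper":0},{"linear":[0,0.4,0.6],"twist":0.1,"gripper":0},{"linear":[0.1,0.7,0.6],"twist":0.2,"gripper":0},{"linear":[0.1,1,0.6],"twist":0.2,"gripper":0}]'
```

```text
time: 3.23
tool_pos: [0.5238, -0.2483, 0.1332]
ee_rot: [-3.14, 0.01, -0.241]
wrist_force: [0.7, -0.4, -4.6]
width: 0.0116
time: 3.57
tool_pos: [0.5385, -0.1495, 0.1998]
ee_rot: [3.139, -0.006, -0.029]
wrist_force: [0.0, -0.1, -4.6]
width: 0.0118
```

```bash
python3 - <<'E'
from h import *
snap('side','s2.png')
E
```

```text
(no output)
```

View pics/s2.png

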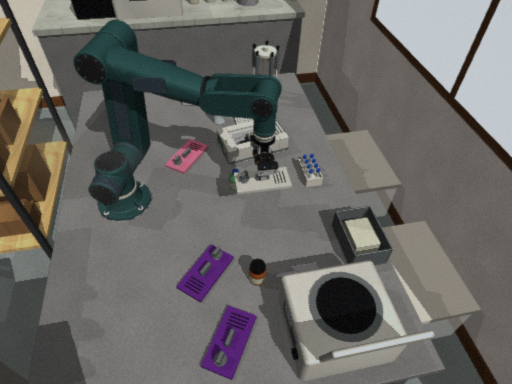

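```bash
python3 -m inch '[{"linear":[0.05,0.4,0],"twist":0.1,"gripper":0},{"linear":[0.1,0.7,0],"twist":0.208,"gripper":0},{"linear":[0.1,1,0],"twist":0.208,"gripper":0}]'
python3 -m inch '[{"linear":[0.05,0.35,0],"twist":0,"gripper":0},{"linear":[0.1,0.7,0],"twist":0,"gripper":0},{"linear":[0.1,1,0],"twist":0,"gripper":0}]'
python3 -m inch '[{"linear":[0.05,0.35,0],"twist":0,"gripper":0},{"linear":[0.1,0.7,0],"twist":0,"gripper":0},{"linear":[0.1,0.9,0],"twist":0,"gripper":0},{"linear":[0.09,0.95,0],"twist":0,"gripper":0}]'
python3 -m inch '[{"linear":[0.1,0.9,0],"twist":0,"gripper":0},{"linear":[0.1,0.9,0],"twist":0,"gripper":0},{"linear":[0.1,0.9,0],"twist":0,"gripper":0},{"linear":[0.1,0.9,0],"twist":0,"gripper":0},{"linear":[0.1,0.9,0],"twist":0,"gripper":0}]'
```

```text
time: 3.87
tool_pos: [0.5464, -0.0484, 0.1958]
ee_rot: [3.141, 0.001, 0.19]
wrist_force: [-0.1, -0.1, -4.2]
width: 0.0115
time: 4.12
tool_pos: [0.5564, 0.0523, 0.1958]
ee_rot: [3.142, 0.001, 0.187]
wrist_force: [-0.6, 0.0, -3.8]
width: 0.0118
time: 4.45
tool_pos: [0.5649, 0.1488, 0.1955]
ee_rot: [-3.141, 0.002, 0.191]
wrist_force: [-0.7, 0.4, -4.7]
width: 0.0119
time: 4.87
tool_pos: [0.5753, 0.2346, 0.1956]
ee_rot: [3.139, 0.002, 0.187]
wrist_force: [0.2, -0.5, -3.9]
width: 0.0118
```

```bash
python3 -m inch '[{"linear":[0.01,0.025,-0.2],"twist":0,"gripper":0},{"linear":[0.01,0.025,-0.5],"twist":0,"gripper":0},{"linear":[0.01,0.025,-0.7],"twist":0,"gripper":0},{"linear":[0.01,0.025,-0.7],"twist":0,"gripper":0},{"linear":[0.01,0.025,-0.7],"twist":0,"gripper":0},{"linear":[0.01,0.025,-0.7],"twist":0,"gripper":0}]'
python3 - <<'E'
from h import *
for n,r in(('side',(105,175,205,300)),('top',(120,230,120,205))):
    s=snap(n,n+'3.png');a=cv2.imread(f'pics/{n}3.png')[r[0]:r[1],r[2]:r[3]];cv2.imwrite(f'pics/{n}3z.png',cv2.resize(a,None,fx=5.4,fy=5.4,interpolation=cv2.INTER_CUBIC))
E
```

```text
time: 5.37
tool_pos: [0.5776, 0.237, 0.1282]
ee_rot: [3.141, -0.002, 0.185]
wrist_force: [-0.1, 0.3, -4.1]
width: 0.0121
```

View pics/side3z.png

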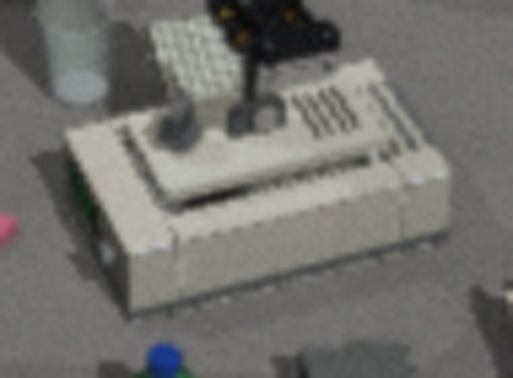

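View pics/top3z.png

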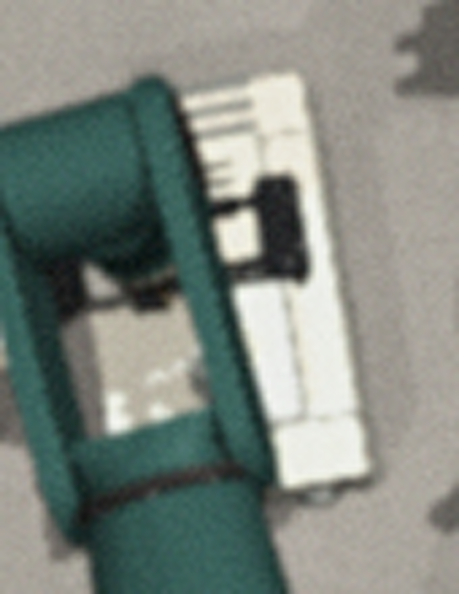

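```bash
python3 - <<'E'
from fit import *
o=robot.get_obs();x,y,z=o['tool_pos'];print(o['tool_pos'],o['ee_rot'])
s=dict(np.load('pics/side3.npz'));W=cloud(s)
# plane fit in cover frame
a=.187;c,t=np.cos(a),np.sin(a)
dx=W[...,0]-x;dy=W[...,1]-y;X=c*dx+t*dy;Y=-t*dx+c*dy
m=(abs(X)<.093)&(abs(Y)<.043)&(abs(W[...,2]-.104)<.02)
A=np.c_[X[m],Y[m],np.ones(m.sum())];Z=W[...,2][m]
for i in range(6):
    p=np.linalg.lstsq(A,Z,rcond=None)[0];k=abs(Z-A@p)<.008;A=A[k];Z=Z[k]
print(p,len(Z),z-.0365+.012)
def rc(L,Wd,z): return np.array([[-L/2,-Wd/2,z],[L/2,-Wd/2,z],[L/2,Wd/2,z],[-L/2,Wd/2,z]])
u0,u1,v0,v1=205,300,105,175;kk=8
im=cv2.cvtColor(cv2.resize(s['image'][v0:v1,u0:u1],None,fx=kk,fy=kk,interpolation=cv2.INTER_CUBIC),cv2.COLOR_RGB2BGR)
off=np.array([-.0012,.001])
for P,col in((place(rc(.2,.1,z-.0245),x+off[0],y+off[1],a),(0,0,255)),(place(rc(.2,.1,z-.0365),x+off[0],y+off[1],a),(0,160,255)),(place(rc(.203,.103,.08),.5748,.2375,.187),(255,0,0))):
    q=((proj(s,P)-[u0,v0]+.5)*kk).astype(int);cv2.polylines(im,[q.reshape(-1,1,2)],True,col,1)
cv2.imwrite('pics/o3.png',im)
E
```

```text
[0.57812356 0.23776609 0.12936512] [-3.14145329 -0.00471114  0.18559338]
[ 0.00317089 -0.00541819  0.10374278] 371 0.10486512095412866
```

View pics/o3.png

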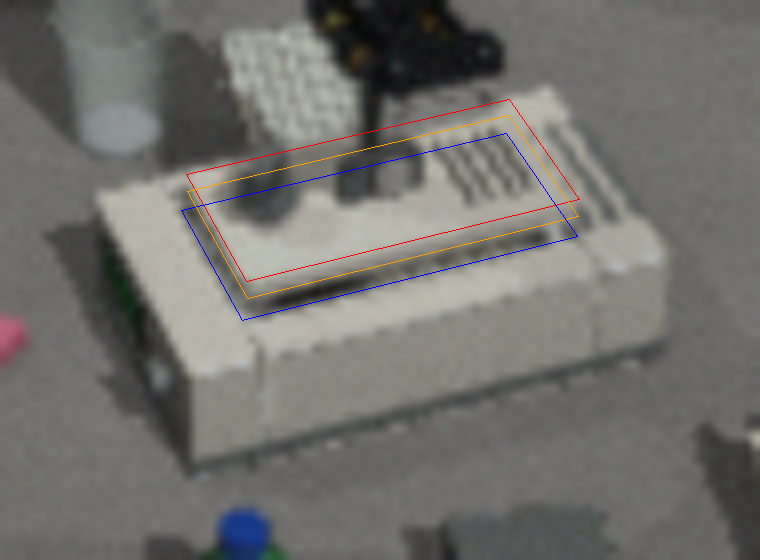

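```bash
python3 -m inch '[{"linear":[-0.005,0,-0.05],"twist":0,"gripper":0},{"linear":[-0.005,0,-0.05],"twist":0,"gripper":0},{"linear":[-0.005,0,-0.05],"twist":0,"gripper":0},{"linear":[-0.005,0,-0.05],"twist":0,"gripper":0},{"linear":[-0.005,0,-0.05],"twist":0,"gripper":0},{"linear":[-0.005,0,-0.05],"twist":0,"gripper":0}]'
```

```text
time: 5.97
tool_pos: [0.5762, 0.2382, 0.1216]
ee_rot: [3.142, -0.0, 0.187]
wrist_force: [0.4, -0.2, -4.3]
width: 0.0115
```

```bash
python3 -m inch '[{"linear":[0,-0.01,-0.03],"twist":0,"gripper":0},{"linear":[0,-0.01,-0.06],"twist":0,"gripper":0},{"linear":[0,-0.01,-0.09],"twist":0,"gripper":0},{"linear":[0,-0.01,-0.09],"twist":0,"gripper":0},{"linear":[0,-0.01,-0.09],"twist":0,"gripper":0}]'; python3 - <<'E'
from h import *
o=robot.get_obs();print(o['tool_pos'],o['wrist_force'],o['wrist_torque'])
E
```

```text
time: 6.38
tool_pos: [0.5763, 0.2371, 0.1121]
ee_rot: [3.142, -0.0, 0.186]
wrist_force: [1.1, 0.5, -5.0]
width: 0.0113
[0.57628276 0.23714206 0.11205519] [ 1.10341989  0.50760223 -5.00143552] [ 0.12257432 -0.35757715  0.01010933]
```

Entering with no contact force. On down to home at about 0.1045.

```bash
python3 -m inch '[{"linear":[0,0,-0.02],"twist":0,"gripper":0},{"linear":[0,0,-0.05],"twist":0,"gripper":0},{"linear":[0,0,-0.07],"twist":0,"gripper":0},{"linear":[0,0,-0.07],"twist":0,"gripper":0},{"linear":[0,0,-0.07],"twist":0,"gripper":0}]'; python3 - <<'E'
from h import *
o=robot.get_obs();print(o['tool_pos'],o['wrist_force'],o['wrist_torque'])
E
```

```text
time: 6.8
tool_pos: [0.5763, 0.2372, 0.1053]
ee_rot: [3.142, -0.0, 0.187]
wrist_force: [1.7, 0.8, -5.0]
width: 0.012
[0.5762981  0.23717357 0.10533715] [ 1.73068851  0.83435467 -4.98853276] [ 0.18183065 -0.48499647  0.02116947]
```

```bash
python3 -m inch '[{"linear":[0,0,-0.015],"twist":0,"gripper":0},{"linear":[0,0,-0.015],"twist":0,"gripper":0},{"linear":[0,0,-0.015],"twist":0,"gripper":0}]'; python3 - <<'E'
from h import *
o=robot.get_obs();print(o['tool_pos'],o['wrist_force'],o['wrist_torque'])
E
```

```text
time: 7.05
tool_pos: [0.5764, 0.2372, 0.1045]
ee_rot: [-3.142, -0.001, 0.186]
wrist_force: [2.3, -0.1, -1.9]
width: 0.012
[0.57635219 0.23716506 0.10452815] [ 2.31144706 -0.08187167 -1.89168422] [ 0.0713137  -0.23272083  0.02892464]
```

```bash
python3 -m inch '[{"linear":[0,0,-0.01],"twist":0,"gripper":0},{"linear":[0,0,-0.01],"twist":0,"gripper":0},{"linear":[0,0,-0.01],"twist":0,"gripper":0}]'; python3 - <<'E'
from h import *
o=robot.get_obs();print(o['tool_pos'],o['wrist_force'],o['wrist_torque'])
E
```

```text
time: 7.3
tool_pos: [0.5764, 0.2372, 0.1045]
ee_rot: [3.142, -0.001, 0.187]
wrist_force: [-0.0, -0.7, 4.3]
width: 0.0118
[0.57636438 0.2371622  0.10453635] [-0.02738698 -0.65296631  4.34342139] [-0.09128533  0.29632132  0.06318821]
```

```bash
python3 -m inch '[{"linear":[0,0,0.015],"twist":0,"gripper":0.2},{"linear":[0,0,0.015],"twist":0,"gripper":0.5},{"linear":[0,0,0.015],"twist":0,"gripper":0.5},{"linear":[0,0,0.015],"twist":0,"gripper":0.5},{"linear":[0,0,0.3],"twist":0,"gripper":0.5},{"linear":[0,0,0.7],"twist":0,"gripper":0.5},{"linear":[0,0,0.9],"twist":0,"gripper":0.5},{"linear":[0,0,0.9],"twist":0,"gripper":0.5}]'
python3 -m inch '[{"linear":[-0.3,0.3,0.2],"twist":0.1,"gripper":0.5},{"linear":[-0.6,0.6,0.2],"twist":0.2,"gripper":0.5},{"linear":[-1,0.8,0.2],"twist":0.3,"gripper":0.5},{"linear":[-1,0.8,0.2],"twist":0.5,"gripper":0.5}]'
python3 - <<'E'
from h import *
for n,r in(('side',(105,175,205,300)),('top',(120,230,120,205))):
    s=snap(n,n+'4.png');a=cv2.imread(f'pics/{n}4.png')[r[0]:r[1],r[2]:r[3]];cv2.imwrite(f'pics/{n}4z.png',cv2.resize(a,None,fx=5.4,fy=5.4,interpolation=cv2.INTER_CUBIC))
E
```

```text
time: 7.97
tool_pos: [0.5788, 0.238, 0.1999]
ee_rot: [-3.14, -0.012, 0.186]
wrist_force: [0.3, -0.2, -0.0]
width: 0.0471
time: 8.3
tool_pos: [0.4714, 0.32, 0.2123]
ee_rot: [-3.138, 0.002, 0.636]
wrist_force: [0.4, -0.2, 0.3]
width: 0.0472
```

View pics/side4z.png

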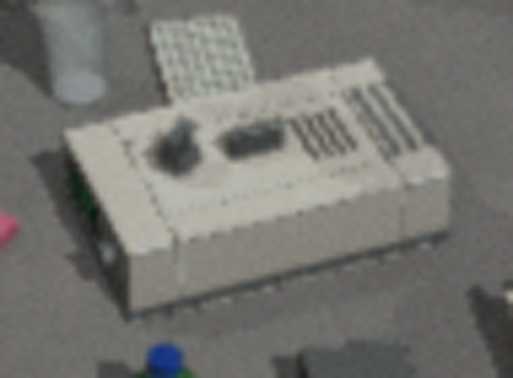

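View pics/top4z.png

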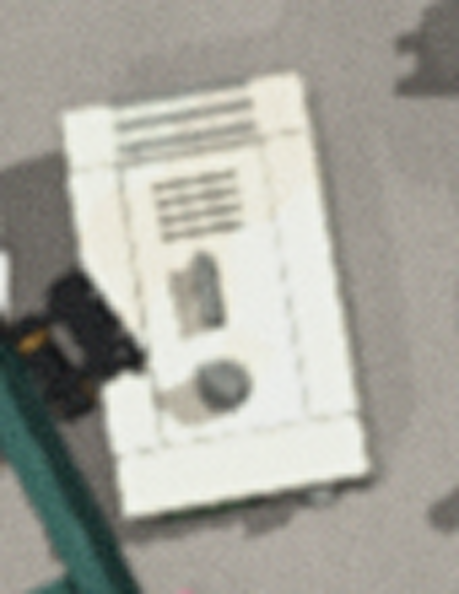

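```bash
python3 - <<'E'
from fit import *
def rc(L,Wd,z): return np.array([[-L/2,-Wd/2,z],[L/2,-Wd/2,z],[L/2,Wd/2,z],[-L/2,Wd/2,z]])
out=[]
for n,(u0,u1,v0,v1) in(('side',(225,255,120,145)),('top',(145,175,180,205))):
    s=dict(np.load(f'pics/{n}4.npz'));kk=13
    im=cv2.cvtColor(cv2.resize(s['image'][v0:v1,u0:u1],None,fx=kk,fy=kk,interpolation=cv2.INTER_CUBIC),cv2.COLOR_RGB2BGR)
    th=np.linspace(0,6.28,40);fl=np.c_[.019*np.cos(th),.019*np.sin(th),0*th+.0985]
    im2=im.copy()
    for P,c in((place(rc(.034,.012,.1225),.5094,.2242,.187+.78),(0,0,255)),(place(fl,.5094,.2242,0),(255,0,0))):
        q=((proj(s,P)-[u0,v0]+.5)*kk).astype(int);cv2.polylines(im2,[q.reshape(-1,1,2)],True,c,1)
    out.append(np.hstack([im,im2]))
cv2.imwrite('pics/o4.png',cv2.resize(np.vstack(out),None,fx=.9,fy=.9))
E
```

```text
(no output)
```

View pics/o4.png

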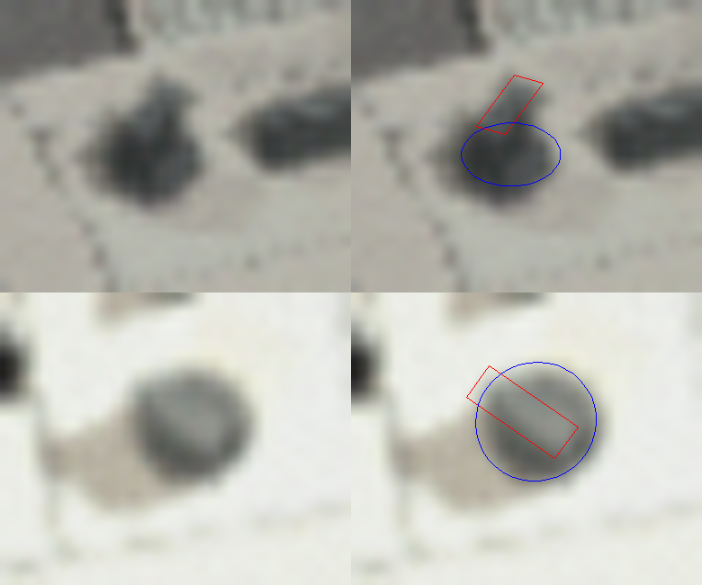

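```bash
python3 -m inch '[{"linear":[0,0,0],"twist":0.12,"gripper":0.4},{"linear":[0.1,-0.2,0],"twist":0.24,"gripper":0.4},{"linear":[0.2,-0.5,0],"twist":0.36,"gripper":0.4},{"linear":[0.35,-0.8,0],"twist":0.48,"gripper":0.4},{"linear":[0.35,-0.9,0],"twist":0.6,"gripper":0.4},{"linear":[0.35,-0.9,0],"twist":0.72,"gripper":0.4},{"linear":[0.35,-0.9,0],"twist":0.84,"gripper":0.4},{"linear":[0.35,-0.9,0],"twist":0.95,"gripper":0.4},{"linear":[0.35,-0.9,0],"twist":1,"gripper":0.4}]'
python3 -m inch '[{"linear":[0,0,0],"twist":0.12,"gripper":0.4},{"linear":[0,0,0],"twist":0.24,"gripper":0.4},{"linear":[0,0,0],"twist":0.36,"gripper":0.4},{"linear":[0,0,0],"twist":0.48,"gripper":0.4},{"linear":[0,0,0],"twist":0.6,"gripper":0.4},{"linear":[0,0,0],"twist":0.72,"gripper":0.4},{"linear":[0,0,0],"twist":0.84,"gripper":0.4},{"linear":[0,0,0],"twist":0.95,"gripper":0.4},{"linear":[0,0,0],"twist":1,"gripper":0.4}]'
python3 -m inch '[{"linear":[0,0,0],"twist":0.12,"gripper":0.4},{"linear":[0,0,0],"twist":0.24,"gripper":0.4},{"linear":[0,0,0],"twist":0.36,"gripper":0.4},{"linear":[0,0,0],"twist":0.48,"gripper":0.4},{"linear":[0,0,0],"twist":0.6,"gripper":0.4},{"linear":[0,0,0],"twist":0.72,"gripper":0.4},{"linear":[0,0,0],"twist":0.84,"gripper":0.4},{"linear":[0,0,0],"twist":0.95,"gripper":0.4},{"linear":[0,0,0],"twist":1,"gripper":0.4}]'
python3 -c "
from bench import robot
o=robot.get_obs();print(o['tool_pos'],o['ee_rot'],o['joint_positions'])"
```

```text
time: 9.15
tool_pos: [0.512, 0.2255, 0.2116]
ee_rot: [-3.14, 0.001, 1.672]
wrist_force: [-0.2, 0.2, 0.3]
width: 0.0378
time: 9.9
tool_pos: [0.512, 0.2257, 0.2116]
ee_rot: [-3.14, -0.001, 2.719]
wrist_force: [0.2, 0.7, 0.1]
width: 0.0377
time: 10.65
tool_pos: [0.512, 0.2258, 0.2116]
ee_rot: [-3.142, -0.002, -2.517]
wrist_force: [0.2, 0.2, 0.2]
width: 0.0376
[0.51197882 0.22576115 0.21160163] [-3.14153759e+00 -1.82200715e-03 -2.51668814e+00] [ 3.14341892e-01  1.13341478e-01  1.37359684e+00 -6.11461067e-04
  1.65637234e+00 -1.88141074e+00]
```

```bash
python3 -m inch '[{"linear":[-0.028,-0.017,-0.1],"twist":0.11,"gripper":0.4},{"linear":[-0.028,-0.017,-0.25],"twist":0.22,"gripper":0.4},{"linear":[-0.028,-0.017,-0.4],"twist":0.33,"gripper":0.4},{"linear":[-0.028,-0.017,-0.6],"twist":0.33,"gripper":0.4},{"linear":[-0.028,-0.017,-0.8],"twist":0.33,"gripper":0.4},{"linear":[-0.028,-0.017,-0.85],"twist":0.33,"gripper":0.4},{"linear":[-0.028,-0.017,-0.85],"twist":0.33,"gripper":0.4},{"linear":[-0.028,-0.017,-0.85],"twist":0.33,"gripper":0.4},{"linear":[-0.028,-0.017,-0.85],"twist":0.33,"gripper":0.4}]'
python3 - <<'E'
from h import *
o=robot.get_obs();print(o['tool_pos'],o['ee_rot'],o['wrist_force'])
n,r='side',(100,175,205,300)
s=snap(n,n+'5.png');a=cv2.imread(f'pics/{n}5.png')[r[0]:r[1],r[2]:r[3]];cv2.imwrite(f'pics/{n}5z.png',cv2.resize(a,None,fx=7,fy=7,interpolation=cv2.INTER_CUBIC))
E
```

```text
time: 11.4
tool_pos: [0.5094, 0.2253, 0.1293]
ee_rot: [-3.14, 0.002, -2.172]
wrist_force: [-0.0, -0.3, 0.7]
width: 0.0375
[0.50942219 0.22532055 0.12929307] [-3.14019812e+00  1.72877369e-03 -2.17186809e+00] [-0.04391395 -0.29603123  0.68194455]
```

View pics/side5z.png

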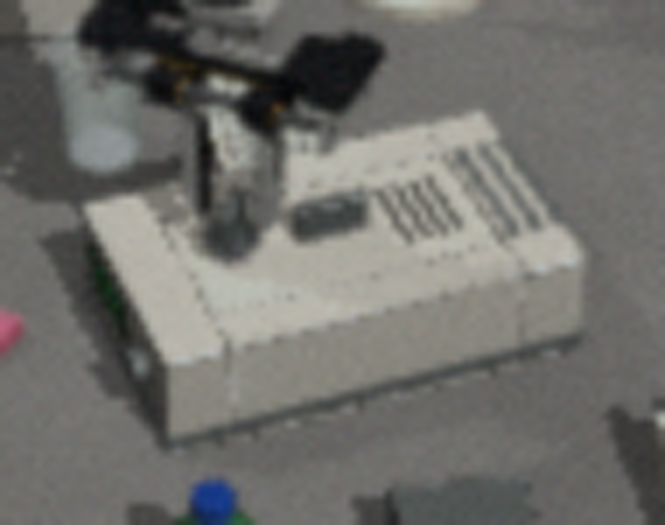

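```bash
python3 -m inch '[{"linear":[0,-0.005,-0.05],"twist":0,"gripper":0.35},{"linear":[0,-0.005,-0.05],"twist":0,"gripper":0.35},{"linear":[0,-0.005,-0.05],"twist":0,"gripper":0.35},{"linear":[0,-0.005,-0.05],"twist":0,"gripper":0.35}]'
```

```text
time: 11.78
tool_pos: [0.5084, 0.225, 0.1233]
ee_rot: [-3.141, 0.0, -2.17]
wrist_force: [0.1, 0.2, -0.5]
width: 0.0331
```

```bash
python3 -m inch '[{"linear":[0.008,-0.008,-0.01],"twist":0,"gripper":0.35},{"linear":[0.008,-0.008,-0.01],"twist":0,"gripper":0.35},{"linear":[0.008,-0.008,-0.01],"twist":0,"gripper":0.35}]'
```

```text
time: 12.03
tool_pos: [0.5091, 0.2241, 0.122]
ee_rot: [3.141, -0.0, -2.17]
wrist_force: [-0.4, 0.7, -0.5]
width: 0.0329
```

Close on the wing.

```bash
python3 -m inch '[{"linear":[0,0,0],"twist":0,"gripper":0.2},{"linear":[0,0,0],"twist":0,"gripper":0},{"linear":[0,0,0],"twist":0,"gripper":0},{"linear":[0,0,0],"twist":0,"gripper":0},{"linear":[0,0,0],"twist":0,"gripper":0},{"linear":[0,0,0],"twist":0,"gripper":0}]'; python3 -c "
from bench import robot
o=robot.get_obs();print(o['tool_pos'],o['ee_rot'],o['wrist_force'],o['wrist_torque'])"
```

```text
time: 12.53
tool_pos: [0.5088, 0.2244, 0.122]
ee_rot: [3.141, -0.0, -2.17]
wrist_force: [-2.0, 0.2, 0.7]
width: 0.0116
[0.50875572 0.22439455 0.12201685] [ 3.14062500e+00 -1.40793465e-05 -2.17020631e+00] [-2.02598586  0.16853588  0.69392718] [0.31828445 0.18574409 0.0062013 ]
```

```bash
cat > st.sh <<'E'
python3 -c "
from bench import robot
o=robot.get_obs();print(o['tool_pos'].round(5),o['ee_rot'].round(4),o['wrist_force'].round(2),o['wrist_torque'].round(3))"
E
python3 -m inch '[{"linear":[0,0,-0.01],"twist":0,"gripper":0},{"linear":[0,0,-0.02],"twist":0,"gripper":0},{"linear":[0,0,-0.025],"twist":0,"gripper":0},{"linear":[0,0,-0.025],"twist":0,"gripper":0}]'; sh st.sh
python3 -m inch '[{"linear":[0,0,-0.004],"twist":0,"gripper":0},{"linear":[0,0,-0.004],"twist":0,"gripper":0}]'; sh st.sh
```

```text
time: 12.87
tool_pos: [0.5088, 0.2244, 0.1204]
ee_rot: [3.141, 0.0, -2.17]
wrist_force: [-3.4, 1.3, 3.7]
width: 0.0118
[0.50881 0.22439 0.12041] [ 3.1410e+00  4.0000e-04 -2.1702e+00] [-3.42  1.25  3.7 ] [ 0.241  0.625 -0.042]
time: 13.03
tool_pos: [0.5088, 0.2244, 0.1204]
ee_rot: [3.141, 0.0, -2.17]
wrist_force: [-5.2, 0.9, 6.0]
width: 0.0117
[0.50877 0.22442 0.12037] [ 3.1410e+00  5.0000e-04 -2.1702e+00] [-5.21  0.91  6.01] [ 0.275  0.753 -0.045]
```

```bash
python3 -m inch '[{"linear":[-0.004,0,0],"twist":-0.05,"gripper":0},{"linear":[-0.004,0,0],"twist":-0.1,"gripper":0},{"linear":[-0.004,0,0],"twist":-0.15,"gripper":0},{"linear":[-0.004,0,0],"twist":-0.15,"gripper":0}]'; sh st.sh
python3 -m inch '[{"linear":[0,0,0],"twist":-0.05,"gripper":0},{"linear":[0,0,0],"twist":-0.1,"gripper":0},{"linear":[0,0,0],"twist":-0.1,"gripper":0}]'; sh st.sh
```

```text
time: 13.37
tool_pos: [0.5088, 0.2244, 0.1203]
ee_rot: [-3.141, 0.001, -2.329]
wrist_force: [-2.6, 1.0, 6.6]
width: 0.012
[0.5088  0.22436 0.12033] [-3.1415e+00  1.0000e-03 -2.3291e+00] [-2.57  1.    6.56] [ 0.163  0.633 -0.037]
time: 13.62
tool_pos: [0.5089, 0.2243, 0.1203]
ee_rot: [-3.141, 0.001, -2.434]
wrist_force: [-2.8, 0.6, 5.7]
width: 0.012
[0.50887 0.22432 0.12035] [-3.1414e+00  1.1000e-03 -2.4339e+00] [-2.79  0.63  5.75] [ 0.213  0.558 -0.065]
```

```bash
for i in 1; do :; done
python3 -m inch '[{"linear":[0,0,0],"twist":-0.05,"gripper":0},{"linear":[0,0,0],"twist":-0.09,"gripper":0},{"linear":[0,0,0],"twist":-0.09,"gripper":0}]'; sh st.sh
python3 -m inch '[{"linear":[0,0,0],"twist":-0.05,"gripper":0},{"linear":[0,0,0],"twist":-0.09,"gripper":0},{"linear":[0,0,0],"twist":-0.09,"gripper":0}]'; sh st.sh
```

```text
time: 13.87
tool_pos: [0.5089, 0.2243, 0.1203]
ee_rot: [-3.141, 0.001, -2.528]
wrist_force: [-3.5, 0.0, 5.6]
width: 0.0118
[0.5089  0.22426 0.1203 ] [-3.1414e+00  1.1000e-03 -2.5278e+00] [-3.5   0.02  5.62] [ 0.194  0.476 -0.024]
time: 14.12
tool_pos: [0.5089, 0.2243, 0.1202]
ee_rot: [-3.142, 0.001, -2.622]
wrist_force: [-2.9, 0.9, 5.0]
width: 0.0113
[0.50891 0.22426 0.12016] [-3.1415e+00  1.1000e-03 -2.6218e+00] [-2.87  0.86  5.01] [ 0.106  0.471 -0.01 ]
```

```bash

python3 -m inch '[{"linear":[0,0,-0.005],"twist":-0.05,"gripper":0},{"linear":[0,0,-0.005],"twist":-0.08,"gripper":0},{"linear":[0,0,-0.005],"twist":-0.08,"gripper":0}]'; sh st.sh
```

```text
time: 14.37
tool_pos: [0.509, 0.2242, 0.1196]
ee_rot: [-3.142, 0.001, -2.705]
wrist_force: [-2.8, 1.1, 5.0]
width: 0.0121
[0.50896 0.22421 0.11956] [-3.1415e+00  1.1000e-03 -2.7047e+00] [-2.82  1.06  5.01] [ 0.151  0.431 -0.034]
```

```bash

python3 -m inch '[{"linear":[0,0,-0.01],"twist":0,"gripper":0},{"linear":[0,0,-0.01],"twist":0,"gripper":0}]'; sh st.sh
```

```text
time: 14.53
tool_pos: [0.509, 0.2242, 0.119]
ee_rot: [-3.141, 0.001, -2.704]
wrist_force: [-2.9, -0.1, 7.7]
width: 0.0115
[0.50898 0.22418 0.11901] [-3.1415e+00  1.3000e-03 -2.7035e+00] [-2.92 -0.11  7.65] [ 0.082  0.606 -0.086]
```

```bash

python3 -m inch '[{"linear":[0,0,0],"twist":-0.04,"gripper":0},{"linear":[0,0,0],"twist":-0.04,"gripper":0}]'; sh st.sh
python3 -m inch '[{"linear":[0,0,0],"twist":-0.04,"gripper":0},{"linear":[0,0,0],"twist":-0.04,"gripper":0}]'; sh st.sh
```

```text
time: 14.7
tool_pos: [0.509, 0.2242, 0.1187]
ee_rot: [-3.142, 0.001, -2.747]
wrist_force: [-2.7, -0.7, 5.4]
width: 0.0115
[0.50899 0.22417 0.11874] [-3.1415e+00  1.2000e-03 -2.7468e+00] [-2.7  -0.72  5.43] [ 0.141  0.464 -0.071]
time: 14.87
tool_pos: [0.509, 0.2242, 0.1183]
ee_rot: [-3.142, 0.001, -2.788]
wrist_force: [-1.2, 0.0, 4.0]
width: 0.0121
[0.50897 0.22416 0.11826] [-3.1415e+00  1.0000e-03 -2.7881e+00] [-1.24  0.01  3.97] [0.163 0.326 0.023]
```

```bash

python3 -m inch '[{"linear":[0,0,-0.01],"twist":-0.02,"gripper":0},{"linear":[0,0,-0.02],"twist":-0.02,"gripper":0},{"linear":[0,0,-0.02],"twist":-0.02,"gripper":0}]'; sh st.sh
```

```text
time: 15.12
tool_pos: [0.509, 0.2241, 0.1157]
ee_rot: [-3.142, 0.001, -2.809]
wrist_force: [-1.8, 0.1, 5.4]
width: 0.0122
[0.50897 0.22413 0.11572] [-3.1415e+00  7.0000e-04 -2.8086e+00] [-1.85  0.14  5.36] [0.178 0.236 0.058]
```

```bash

python3 -m inch '[{"linear":[0,0,-0.015],"twist":0,"gripper":0},{"linear":[0,0,-0.03],"twist":0,"gripper":0},{"linear":[0,0,-0.04],"twist":0,"gripper":0},{"linear":[0,0,-0.04],"twist":0,"gripper":0}]'; sh st.sh
```

```text
time: 15.45
tool_pos: [0.509, 0.2242, 0.1121]
ee_rot: [-3.142, 0.001, -2.809]
wrist_force: [-2.2, 0.3, 5.7]
width: 0.0117
[0.50899 0.22415 0.11206] [-3.1415e+00  8.0000e-04 -2.8086e+00] [-2.24  0.32  5.67] [0.071 0.347 0.002]
```

```bash

python3 -m inch '[{"linear":[0,0,-0.015],"twist":0,"gripper":0},{"linear":[0,0,-0.03],"twist":0,"gripper":0},{"linear":[0,0,-0.03],"twist":0,"gripper":0}]'; sh st.sh
python3 -m inch '[{"linear":[0,0,-0.01],"twist":0,"gripper":0},{"linear":[0,0,-0.01],"twist":0,"gripper":0},{"linear":[0,0,-0.01],"twist":0,"gripper":0}]'; sh st.sh
```

```text
time: 15.7
tool_pos: [0.509, 0.2241, 0.1093]
ee_rot: [-3.142, 0.001, -2.809]
wrist_force: [-2.9, -0.1, 9.0]
width: 0.0118
[0.509   0.22413 0.10934] [-3.1415e+00  1.0000e-03 -2.8086e+00] [-2.94 -0.15  8.99] [ 0.024  0.39  -0.081]
time: 15.95
tool_pos: [0.509, 0.2242, 0.1087]
ee_rot: [-3.142, 0.001, -2.809]
wrist_force: [-2.8, -0.0, 8.9]
width: 0.0119
[0.50902 0.22416 0.1087 ] [-3.1415e+00  1.1000e-03 -2.8085e+00] [-2.81 -0.02  8.86] [0.009 0.558 0.001]
```

```bash

python3 -m inch '[{"linear":[0,0,-0.01],"twist":0,"gripper":0},{"linear":[0,0,-0.01],"twist":0,"gripper":0}]'; sh st.sh
```

```text
time: 16.12
tool_pos: [0.509, 0.2242, 0.1085]
ee_rot: [-3.141, 0.001, -2.809]
wrist_force: [-4.3, -0.1, 10.6]
width: 0.0119
[0.50902 0.22416 0.10846] [-3.1415e+00  1.4000e-03 -2.8086e+00] [-4.3  -0.14 10.58] [-0.034  0.787 -0.025]
```

```bash

python3 -m inch '[{"linear":[0,0,0],"twist":-0.05,"gripper":0},{"linear":[0,0,0],"twist":-0.12,"gripper":0},{"linear":[0,0,0],"twist":-0.2,"gripper":0},{"linear":[0,0,0],"twist":-0.2,"gripper":0}]'; sh st.sh
```

```text
time: 16.45
tool_pos: [0.509, 0.224, 0.1085]
ee_rot: [-3.142, 0.001, -3.021]
wrist_force: [-3.5, -1.8, 10.9]
width: 0.0121
[0.50905 0.22404 0.10847] [-3.1415e+00  1.5000e-03 -3.0208e+00] [-3.54 -1.84 10.93] [-0.133  0.766 -0.024]
```

```bash

python3 -m inch '[{"linear":[0,0,0],"twist":-0.1,"gripper":0},{"linear":[0,0,0],"twist":-0.2,"gripper":0},{"linear":[0,0,0],"twist":-0.3,"gripper":0},{"linear":[0,0,0],"twist":-0.4,"gripper":0},{"linear":[0,0,0],"twist":-0.5,"gripper":0},{"linear":[0,0,0],"twist":-0.5,"gripper":0}]'; sh st.sh
python3 -m inch '[{"linear":[0,0,0],"twist":-0.1,"gripper":0},{"linear":[0,0,0],"twist":-0.2,"gripper":0},{"linear":[0,0,0],"twist":-0.3,"gripper":0},{"linear":[0,0,0],"twist":-0.4,"gripper":0},{"linear":[0,0,0],"twist":-0.5,"gripper":0},{"linear":[0,0,0],"twist":-0.5,"gripper":0}]'; sh st.sh
```

```text
time: 16.95
tool_pos: [0.509, 0.2237, 0.1084]
ee_rot: [-3.142, 0.001, 2.738]
wrist_force: [-4.0, -2.0, 10.9]
width: 0.0114
[0.50899 0.22373 0.10844] [-3.1416e+00  1.5000e-03  2.7380e+00] [-4.02 -1.99 10.9 ] [-0.246  0.746  0.039]
time: 17.45
tool_pos: [0.5088, 0.2235, 0.1084]
ee_rot: [3.142, 0.001, 2.214]
wrist_force: [-4.9, -1.2, 11.2]
width: 0.0118
[0.50883 0.2235  0.10844] [3.1415e+00 1.4000e-03 2.2143e+00] [-4.92 -1.22 11.21] [-0.42   0.874 -0.022]
```

```bash

python3 -m inch '[{"linear":[0,0,0],"twist":-0.08,"gripper":0},{"linear":[0,0,0],"twist":-0.16,"gripper":0},{"linear":[0,0,0],"twist":-0.24,"gripper":0},{"linear":[0,0,0],"twist":-0.24,"gripper":0}]'; sh st.sh
python3 -m inch '[{"linear":[0,0,0],"twist":-0.05,"gripper":0},{"linear":[0,0,0],"twist":-0.08,"gripper":0},{"linear":[0,0,0],"twist":-0.08,"gripper":0}]'; sh st.sh
```

```text
time: 17.78
tool_pos: [0.5087, 0.2234, 0.1084]
ee_rot: [3.142, 0.001, 1.964]
wrist_force: [-4.9, -2.2, 12.3]
width: 0.0118
[0.50869 0.22344 0.10842] [3.1415e+00 1.4000e-03 1.9637e+00] [-4.93 -2.17 12.26] [-0.474  0.962 -0.028]
time: 18.03
tool_pos: [0.5087, 0.2234, 0.1085]
ee_rot: [3.141, 0.001, 1.882]
wrist_force: [-4.9, -2.3, 11.3]
width: 0.0118
[0.5087  0.22341 0.10846] [3.1414e+00 1.4000e-03 1.8816e+00] [-4.95 -2.28 11.31] [-0.428  0.962  0.037]
```

```bash

python3 -m inch '[{"linear":[0,0,0],"twist":-0.05,"gripper":0},{"linear":[0,0,0],"twist":-0.05,"gripper":0}]'; sh st.sh
python3 -m inch '[{"linear":[0,0,0],"twist":-0.04,"gripper":0},{"linear":[0,0,0],"twist":-0.04,"gripper":0}]'; sh st.sh
```

```text
time: 18.2
tool_pos: [0.5086, 0.2234, 0.1084]
ee_rot: [3.141, 0.001, 1.829]
wrist_force: [-5.2, -1.7, 11.0]
width: 0.0116
[0.50864 0.22344 0.10844] [3.1415e+00 1.3000e-03 1.8287e+00] [-5.15 -1.74 11.01] [-0.416  0.987 -0.033]
time: 18.37
tool_pos: [0.5086, 0.2234, 0.1084]
ee_rot: [3.141, 0.001, 1.787]
wrist_force: [-5.2, -3.5, 11.8]
width: 0.0113
[0.50864 0.22342 0.10844] [3.1414e+00 1.4000e-03 1.7871e+00] [-5.21 -3.5  11.77] [-0.473  0.981  0.029]
```

```bash

python3 -m inch '[{"linear":[0,0,0],"twist":-0.04,"gripper":0},{"linear":[0,0,0],"twist":-0.04,"gripper":0}]'; sh st.sh
python3 -m inch '[{"linear":[0,0,0],"twist":-0.04,"gripper":0},{"linear":[0,0,0],"twist":-0.04,"gripper":0}]'; sh st.sh
```

```text
time: 18.53
tool_pos: [0.5086, 0.2234, 0.1084]
ee_rot: [3.141, 0.001, 1.745]
wrist_force: [-5.5, -2.5, 10.8]
width: 0.0114
[0.50861 0.22341 0.10844] [3.1414e+00 1.4000e-03 1.7454e+00] [-5.54 -2.51 10.77] [-0.454  1.006  0.08 ]
time: 18.7
tool_pos: [0.5091, 0.2234, 0.1085]
ee_rot: [3.14, 0.001, 1.704]
wrist_force: [-4.9, -2.1, 11.2]
width: 0.0116
[0.50906 0.22341 0.10847] [3.1402e+00 1.5000e-03 1.7036e+00] [-4.89 -2.12 11.18] [-0.488  0.853  0.077]
```

```bash

python3 -m inch '[{"linear":[0,0,0.01],"twist":0.01,"gripper":0},{"linear":[0,0,0.03],"twist":0.01,"gripper":0},{"linear":[0,0,0.04],"twist":0.01,"gripper":0},{"linear":[0,0,0.05],"twist":0.01,"gripper":0},{"linear":[0,0,0.05],"twist":0.01,"gripper":0}]'; sh st.sh
python3 -m inch '[{"linear":[0,0,0.007],"twist":0,"gripper":0},{"linear":[0,0,0.007],"twist":0,"gripper":0},{"linear":[0,0,0.007],"twist":0,"gripper":0}]'; sh st.sh
```

```text
time: 19.12
tool_pos: [0.509, 0.2234, 0.1121]
ee_rot: [3.141, 0.001, 1.715]
wrist_force: [-3.0, -1.8, 7.3]
width: 0.0116
[0.50905 0.22344 0.11209] [3.1409e+00 1.4000e-03 1.7150e+00] [-2.96 -1.77  7.27] [-0.351  0.361  0.019]
time: 19.37
tool_pos: [0.509, 0.2235, 0.1125]
ee_rot: [3.141, 0.001, 1.715]
wrist_force: [-2.0, -2.2, 5.5]
width: 0.0117
[0.50901 0.22348 0.11254] [3.1411e+00 1.4000e-03 1.7149e+00] [-1.99 -2.15  5.51] [-0.427  0.24   0.037]
```

```bash

python3 -m inch '[{"linear":[0,0,0.008],"twist":0,"gripper":0},{"linear":[0,0,0.008],"twist":0,"gripper":0},{"linear":[0,0,0.008],"twist":0,"gripper":0}]'; sh st.sh
python3 -m inch '[{"linear":[0,0,0.006],"twist":0,"gripper":0},{"linear":[0,0,0.006],"twist":0,"gripper":0},{"linear":[0,0,0.006],"twist":0,"gripper":0}]'; sh st.sh
```

```text
time: 19.62
tool_pos: [0.509, 0.2235, 0.1126]
ee_rot: [3.141, 0.001, 1.715]
wrist_force: [0.8, -3.6, 1.9]
width: 0.0121
[0.50901 0.22345 0.11263] [3.1414e+00 1.4000e-03 1.7146e+00] [ 0.8  -3.58  1.89] [-0.537 -0.144  0.073]
time: 19.87
tool_pos: [0.509, 0.2235, 0.1127]
ee_rot: [-3.142, 0.001, 1.714]
wrist_force: [3.4, -3.4, -2.2]
width: 0.0119
[0.50897 0.22348 0.11273] [-3.1415e+00  1.3000e-03  1.7144e+00] [ 3.37 -3.43 -2.24] [-0.664 -0.709  0.082]
```

```bash

python3 -m inch '[{"linear":[0,0,-0.003],"twist":0,"gripper":0},{"linear":[0,0,-0.003],"twist":0,"gripper":0.15},{"linear":[0,0,-0.003],"twist":0,"gripper":0.3},{"linear":[0,0,-0.003],"twist":0,"gripper":0.3},{"linear":[0,0,-0.003],"twist":0,"gripper":0.3},{"linear":[0,0,0.2],"twist":0,"gripper":0.3},{"linear":[0,0,0.6],"twist":0,"gripper":0.3},{"linear":[0,0,1],"twist":0,"gripper":0.3},{"linear":[0,0,1],"twist":0,"gripper":0.3}]'
python3 -m inch '[{"linear":[-0.4,0.3,0],"twist":0,"gripper":0.4},{"linear":[-0.8,0.6,0],"twist":0,"gripper":0.4},{"linear":[-1,1,0],"twist":0,"gripper":0.4},{"linear":[-1,1,0],"twist":0,"gripper":0.4},{"linear":[-1,1,0],"twist":0,"gripper":0.4}]'
python3 - <<'E'
from h import *
out=[]
for n,r in(('side',(100,175,205,300)),('top',(120,230,120,205))):
    s=snap(n,n+'6.png');a=cv2.imread(f'pics/{n}6.png')[r[0]:r[1],r[2]:r[3]];cv2.imwrite(f'pics/{n}6z.png',cv2.resize(a,None,fx=5.4,fy=5.4,interpolation=cv2.INTER_CUBIC))
    W=cloud(s);d=np.hypot(W[...,0]-.509,W[...,1]-.224);m=(d<.014)&(W[...,2]>.085)&(W[...,2]<.14);print(n,np.percentile(W[...,2][m],[50,75,90]))
    s=dict(np.load(f'pics/{n}4.npz'));W=cloud(s);d=np.hypot(W[...,0]-.509,W[...,1]-.224);m=(d<.014)&(W[...,2]>.085)&(W[...,2]<.14);print('before',np.percentile(W[...,2][m],[50,75,90]))
E
```

```text
time: 20.62
tool_pos: [0.5121, 0.2258, 0.2238]
ee_rot: [3.125, -0.004, 1.715]
wrist_force: [0.5, 0.1, 1.0]
width: 0.0283
time: 21.03
tool_pos: [0.406, 0.3273, 0.2142]
ee_rot: [-3.142, -0.003, 1.72]
wrist_force: [0.3, 0.2, 0.1]
width: 0.038
side [0.10657965 0.11250673 0.11397286]
before [0.11005859 0.12127142 0.12249099]
top [0.1104923  0.1138633  0.11577854]
before [0.11659976 0.12225821 0.12414237]
```

View pics/side6z.png

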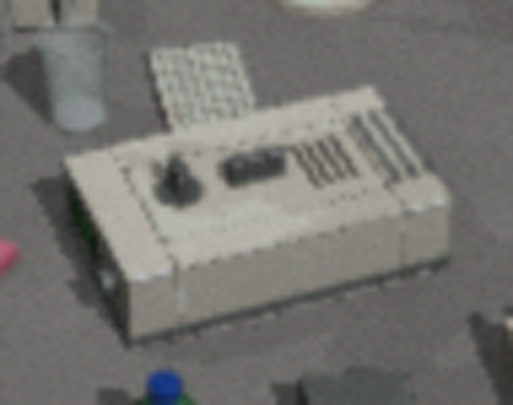

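View pics/top6z.png

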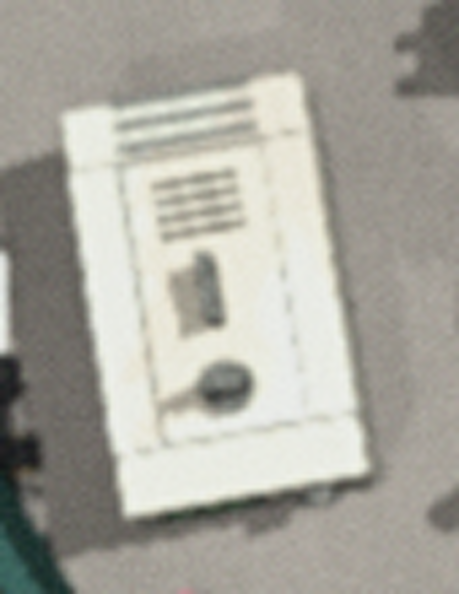

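View pics/top6.png

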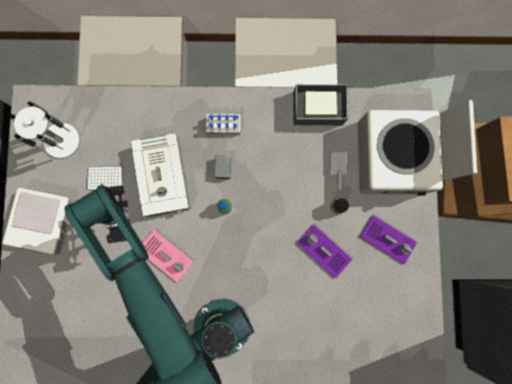

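```bash
python3 -c "
from bench import robot
print(robot.get_obs()['wrist_force'],robot.close_job())"
```

```text
the job is handed in; nothing more can be done
[ 0.8116721  -0.29890015  0.97396742] None
```

The service cover is back in the bay, fully home, and its stud is locked down. I handed the job in at about 21 s of the 72 s allowed.

- **Cover:** I carried it by the ridge and lowered it into the bay without jamming. It stopped at exactly the height expected for fully home, and both cameras show it flush with the instrument's top.
- **Stud:** I pressed it lightly at about 5–8 N and turned it slowly until the pin dropped into the slot, about 0.15 rad anticlockwise of the instrument's x axis. I then pushed it to its end stop at about 11 N. From there I turned it about 1.77 rad clockwise, until a slight torque and a small shift of the tool suggested the firm stop.
- **Lock check:** While still gripped, it sprang back to 9.3 mm in and resisted a slight upward pull (about 2 N). With the gripper clear, both cameras show the wing lying across the cover. The wing's top is about 8.5 mm lower than before, against 9.3 mm expected, which is within camera noise.
- **Other things on the bench:** They look unmoved in the last picture. The open gripper was clear of everything when I handed in.

No check failed. The two cameras differed by about 2 mm on absolute positions, within their calibration, but agreed on the distance I had to move the cover.

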